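Clear the read spore-test vials into the discard trough

TASK

The three spore-test vials on the blue plate of the counting tray have been read and go back through the steriliser before they are binned. Gently sweep all three across the plate with your fingers into the trough behind it, without pinching or lifting any of them, then swing the trough's standing cover over and press it down until it is fully shut. Leave the dappen dish, the tape roll and the stone model where they stand, and finish clear of everything.

Things in the scene. Friction and masses are not known exactly. Their poses are not given: they have to be found in the camera images.
- counting_tray: White, smooth plastic counting tray, 161 x 172 mm, on rubber feet; it does not slide. Stands right of the 190 mm high steriliser. Origin: on the worktop under the plate and trough, midway in y; x runs across the plate towards the trough (roughly away from the robot), y along the trough, z up. Low side walls (y = 80 to 86 mm, both sides) reach z = 36.5 mm, 2.5 mm above the plate
- plate_mid (a point): centre of the tray's blue plate, on its surface (tray x = -27.5, z = 34 mm). The flat plate spans 95 mm in x (-75 to +20 mm) and 160 mm in y; its near edge is open, with no wall, and its far edge (a pale strip) drops straight into the trough
- trough_mid (a point): centre of the trough's floor (tray x = 50, z = 6 mm). The trough is 60 mm wide in x (20 to 80 mm), 160 mm long in y, 28 mm deep below the plate; its back wall, 6 mm thick, and end walls reach z = 36 mm
- cover (a joint): Hinge of the trough's tinted clear cover (168 mm wide, 71 mm hinge to free edge, 3 mm thick, a 26 mm wide thumb tab standing out 7 mm more mid-edge). Rad: 0 = shut over the trough (upper face at tray z = 39 mm), 1.57 = upright; starts open, leaning back away from the plate, 1.75 to 2.0. Stiff (0.05 N m, about 1 N at the edge): stays where left, never falls by itself
- cover_hinge (a point): middle of the cover's hinge line, which runs along the tray's y at tray x = 86.5, z = 37.5 mm
- cover_edge (a point): middle of the cover's free edge, 71 mm from the hinge line, half way through its thickness
- vial_1: spore-test vial lying on the plate: clear barrel with a purple cap, 48 mm long, 10 mm thick, about 12 g; slides rather than rolls. Origin: centre of its underside as it first lies, x along its length
- vial_1_mid (a point): middle of vial_1's barrel, 5 mm in from every side
- vial_2: spore-test vial lying on the plate: clear barrel with a purple cap, 48 mm long, 10 mm thick, about 12 g; slides rather than rolls. Origin: centre of its underside as it first lies, x along its length
- vial_2_mid (a point): middle of vial_2's barrel, 5 mm in from every side
- vial_3: spore-test vial lying on the plate: clear barrel with a purple cap, 48 mm long, 10 mm thick, about 12 g; slides rather than rolls. Origin: centre of its underside as it first lies, x along its length
- vial_3_mid (a point): middle of vial_3's barrel, 5 mm in from every side
- dappen_dish: small white eight-sided glass dish, 37 mm across, 26 mm high, standing beside or behind the tray. Origin: centre of its underside
- tape_roll: roll of white indicator tape lying flat, 69 mm across, 20 mm high, beside or behind the tray. Origin: centre of its underside
- stone_model: cream plaster dental arch, 48 x 60 x 29 mm, beside or behind the tray. Origin: centre of its underside

How it is judged:
By the outcome, as a careful person would: the job done as asked, in the order asked, and still so for the second after the job is handed in, with the robot touching nothing.
It also fails if it takes over 64 s, if anything falls off the work surface, if the arm or the gripper's body presses on something with over 40 N, if the wrist force passes 120 N, or if a joint passes its speed limit or range.

ROBOT

A 6-joint arm with a two-finger parallel gripper is mounted at the origin on a cart in front of the work surface, level with it; the furniture and walls round the work are solid. World frame = base frame: x ahead of the robot, y to its left, z up, the work surface at z = 0. Lengths are in m, angles in degrees, forces in N, time in s.
With the tool pointing down it reaches from about 0.4 to 0.825 m from the base axis. Payload 7 kg.
Tool frame: the origin (TCP) lies midway between the tips of the shut fingers; the grasp point (between the pads) lies 19 mm behind it (ctrl.hold_point_z is the distance from the TCP to the grasp point, in m); z points along the fingers, y is the line along which they close (so a half turn about z gives the same grasp; the last joint's range is limited). The gripper opens to 88 mm and grips with 3 to 60 N. Pads are 19 mm wide; open, the fingers measure 130 mm over their backs; the gripper's body (78 mm by 193 mm) begins 47 mm behind the grasp point.
Start: joints at [-49.154, 20.546, 0.682, 0, -70.136, -16.507], TCP at [0.278, -0.615, 0.227] pointing down, gripper open.
Joint ranges: [-176.03, 176.03], [-82.01, 121.73], [-58.28, 71.71], [-173.87, 95.51], [-174.79, -0.11], [-173.66, 173.66]. Speed limits (degrees/s): [136.94, 136.94, 172.46, 180, 180, 180].

INTERFACE

Orientations are given as [roll, pitch, yaw] about the fixed x, y, z axes, in that order (R = Rz(yaw) Ry(pitch) Rx(roll)).
In Python, from plant import ctrl gives the robot as it stands.
- The arm moves only by the tool apply_moves, never from a script. Its argument "deltas" is a list of rows, each an object with "fingers": the finger opening in mm, from 0 to 87.6; "delta_pos": the shift along the tool's x, y, z in mm, a list of three; "angular": the turn, a rotation vector about the tool's x, y, z in degrees, a list of three. A call has 1 to 10 rows; each row is the pose to reach, as a shift and turn from the pose commanded when the call began, along the tool's axes at that moment; what a row does not reach only later rows make up. A row lasts 1/10 s, in which the tool goes at most 50 mm and 8.59 degrees, less where a joint would pass 70% of its speed; a pose out of reach is approached as far as the arm can. A call with a gripper value outside its range is refused whole. The fingers move at their own pace and stop on an object; the grip force is fixed at half the most. Time passes only in rows, so rows that repeat a pose let the fingers close. It gives the time, the measured TCP pose, the force, the opening and the grip force at its end, in the units of the state.
- ctrl.get_obs(): the state, without advancing time (a new reading comes with each control period).
- ctrl.snapshot(name): name is "scene" or "top" or "wrist"; returns the picture (400x640x3 uint8, red, green, blue); there is no depth.
- ctrl.camera_params(name): a dict with "fx", "fy", "cx", "cy" (pixels), "cam_to_world" (4x4, takes a point from camera to world coordinates); the wrist camera has in their place "mount" (4x4, takes a point from camera to tool coordinates, whose origin is the TCP and whose axes are the flange's). Camera axes: x right, y up, looking along -z (the intrinsics and any distortion apply to the point x, -y, -z); pixel columns grow to the right and rows downward; lengths in m; the calibration is good to about 2 mm. A picture is of the moment at which its call begins: read the wrist's pose just before it. camera_params takes no time and is no camera call.
- ctrl.close_job(): hands the job in; it is judged then, once.
The state is a dict: "clock": time; "joint_pos": joint angles; "qvel": joint speeds; "tau": joint torques, N m; "tool_pos": TCP position; "orientation": TCP orientation; "force": force on the tool from outside, world axes, zero at the start; "moment": the same for the moment, N m; "opening": finger opening in m; "gripper_force": force on a finger pad.
Only numpy, scipy, OpenCV 4.12 (cv2) and the standard library are available. Lean on these libraries where they do the work, as an engineer would, in place of code of your own. Each camera call takes 0.05 s, during which the arm holds its last target. There are 200 camera calls.

## Working session

There is one attempt and no reset: what is moved stays moved. The work goes in short steps, Python scripts to look and compute and a tool call to move; the robot and the scene stay as the last step left them, time stands still between calls to the robot, and variables do not carry over. Pictures are saved under pics/ and viewed, at most 10 in all, crops included, and the job is handed in when it is done.

Besides the shell and the picture viewer there is one more tool, called after "Request:" as name([rows], argument=value, ...), one row to a line, values as JSON. apply_moves: Moves the arm, as the interface text tells. Its arguments: {"type":"object","properties":{"deltas":{"type":"array"}},"required":["deltas"]}

```bash
mkdir -p pics; ls
python3 - <<'E'
from plant import ctrl
import cv2
for n in ("scene","top"):
    cv2.imwrite(f"pics/{n}0.png",ctrl.snapshot(n)[:,:,::-1])
    print({k:v for k,v in ctrl.camera_params(n).items()})
print(ctrl.get_obs()); print(ctrl.camera_params("wrist"))
E
```

```text
pics
{'fx': 513.8831380698768, 'fy': 513.8831380698768, 'cx': 324.1823857884233, 'cy': 203.81789324621516, 'cam_to_world': array([[-0.58543844,  0.37067043, -0.72101682, -0.08097199],
       [-0.81062346, -0.25413998,  0.52754381,  0.07232116],
       [ 0.01230569,  0.89331758,  0.44925747,  0.44301569],
       [ 0.        ,  0.        ,  0.        ,  1.        ]])}
{'fx': 403.9984035545315, 'fy': 403.9984035545315, 'cx': 318.89857441183165, 'cy': 200.64823908321057, 'cam_to_world': array([[ 0.01284474,  0.98139579, -0.19156543,  0.35382259],
       [-0.99943731,  0.00666413, -0.03287317, -0.39407252],
       [-0.03098497,  0.19187988,  0.98092917,  0.896325  ],
       [ 0.        ,  0.        ,  0.        ,  1.        ]])}
{'clock': 0.1, 'joint_pos': array([-4.91539690e+01,  2.05879919e+01,  6.39660654e-01, -1.91488592e-02,
       -7.01357810e+01, -1.65062471e+01]), 'qvel': array([ 0.07220315, -0.04122128,  0.12816035,  0.04392543, -0.09071085,
        0.03969382]), 'tau': array([-3.07505288e-03, -5.84162629e+01,  2.93753797e+01,  7.01547593e+00,
        1.02200807e-02, -3.02482033e-05]), 'tool_pos': array([ 0.27799677, -0.61461742,  0.22570932]), 'orientation': array([ 1.79914239e+02, -6.64009982e-03, -1.55666731e+02]), 'force': array([-0.26701958, -0.23864707, -0.26500169]), 'moment': array([ 0.02747655, -0.01429872, -0.01238204]), 'gripper_force': 0.0, 'opening': 0.08773448964304152}
{'fx': 355.75324173907336, 'fy': 355.75324173907336, 'cx': 317.70994289135785, 'cy': 201.05120964047114, 'mount': array([[-7.65553150e-04,  9.50703681e-01,  3.10099863e-01,
         8.46692917e-02],
       [ 9.99999305e-01,  1.00581391e-03, -6.14893444e-04,
        -2.92458130e-05],
       [-8.96484217e-04,  3.10099177e-01, -9.50703790e-01,
        -1.57352223e-01],
       [ 0.00000000e+00,  0.00000000e+00,  0.00000000e+00,
         1.00000000e+00]])}
```

View pics/top0.png

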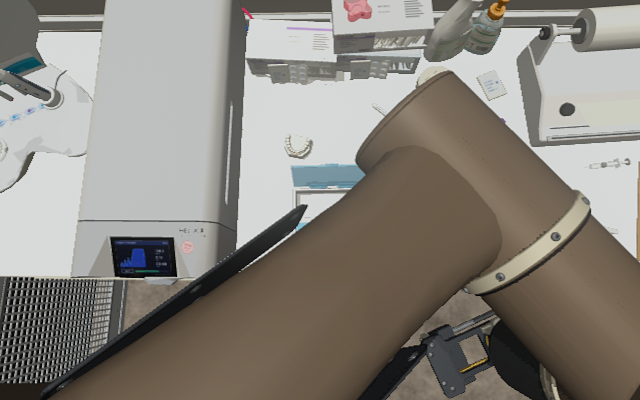

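View pics/scene0.png

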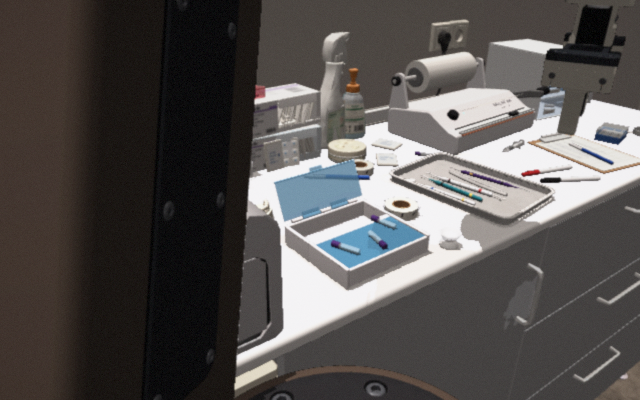

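The top view is mostly blocked by the arm. The scene view shows the tray near (355,240) with three purple-capped vials, so I'll enlarge that part.

```bash
python3 - <<'E'
import cv2
im=cv2.imread("pics/scene0.png")
cv2.imwrite("pics/crop0.png",cv2.resize(im[140:290,262:462],None,fx=4,fy=4,interpolation=cv2.INTER_CUBIC))
E
cat > h.py <<'E'
import numpy as np
from plant import ctrl
from scipy.spatial.transform import Rotation as R
def ray(n,u,v,z,T=None,p=None):
    p=p or ctrl.camera_params(n); T=p["cam_to_world"] if T is None else T
    d=T[:3,:3]@np.array([(u-p["cx"])/p["fx"],-(v-p["cy"])/p["fy"],-1]); o=T[:3,3]
    return o+d*(z-o[2])/d[2]
def proj(n,P,T=None):
    p=ctrl.camera_params(n); T=p["cam_to_world"] if T is None else T
    q=(np.atleast_2d(P)-T[:3,3])@T[:3,:3]
    return np.c_[p["cx"]+p["fx"]*q[:,0]/-q[:,2],p["cy"]-p["fy"]*q[:,1]/-q[:,2]]
def wristT():
    o=ctrl.get_obs(); T=np.eye(4); T[:3,:3]=R.from_euler("xyz",o["orientation"],degrees=True).as_matrix(); T[:3,3]=o["tool_pos"]
    return T@ctrl.camera_params("wrist")["mount"]
E
```

```text
(no output)
```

View pics/crop0.png

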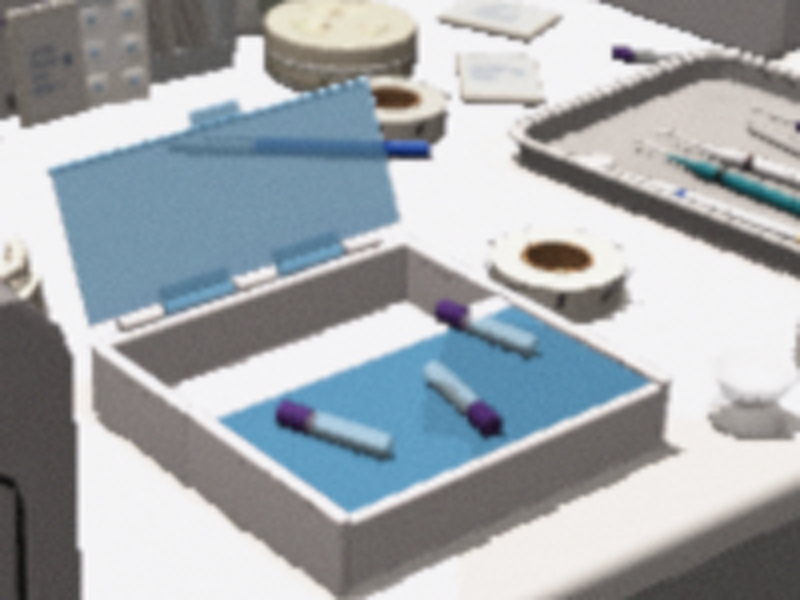

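The crop shows the tray's near-left corner at (345,520), near-right at (666,385), back-right at (408,248) and back-left at (95,345). The vials lie cap-to-end at (280,412)-(390,448), (495,425)-(430,370) and (440,310)-(535,347). The tape is at (557,265), the dappen dish at (755,395) and the stone model at the left edge.

```bash
cat > m.py <<'E'
from h import *
from scipy.optimize import least_squares
f=lambda a:(np.array(a)/4+[262,140])
px=f([(345,520),(666,385),(408,248),(95,345)])
t=np.array([[-75,86,36.5],[-75,-86,36.5],[86,-86,36],[86,86,36]])/1e3
def W(q,t): c,s=np.cos(q[2]),np.sin(q[2]); t=np.atleast_2d(t); return np.c_[q[0]+c*t[:,0]-s*t[:,1],q[1]+s*t[:,0]+c*t[:,1],t[:,2]]
r=least_squares(lambda q:(proj("scene",W(q,t))-px).ravel(),[.6,-.35,0]); q=r.x
if __name__=="__main__":
    print(q[:2],np.degrees(q[2]),r.fun.round(1))
    c,s=np.cos(q[2]),np.sin(q[2])
    def loc(u,z): p=ray("scene",*f(u),z); d=p[:2]-q[:2]; return p.round(3),(np.array([c*d[0]+s*d[1],-s*d[0]+c*d[1]])*1e3).round()
    for n,u,z in [("v1cap",(280,412),.039),("v1end",(390,448),.039),("v2cap",(495,425),.039),("v2end",(430,370),.039),("v3cap",(440,310),.039),("v3end",(535,347),.039),("tape",(557,258),.02),("dish",(755,425),.0),("coverL",(52,172),.105),("coverR",(368,82),.105),("pen?",(405,150),.005)]: print(n,*loc(u,z))
E
python3 m.py
```

```text
[ 0.4593918  -0.39237866] 1.401900192642464 [-1.   1.7  2.9 -1.1  0.  -3.  -1.8  0.1]
v1cap [ 0.453 -0.334  0.039] [-5. 58.]
v1end [ 0.409 -0.352  0.039] [-49.  41.]
v2cap [ 0.4   -0.395  0.039] [-60.  -1.]
v2end [ 0.445 -0.402  0.039] [-14.  -9.]
v3cap [ 0.481 -0.438  0.039] [ 21. -46.]
v3end [ 0.435 -0.449  0.039] [-25. -56.]
tape [ 0.516 -0.539  0.02 ] [  53. -148.]
dish [ 0.384 -0.529  0.   ] [ -78. -135.]
coverL [ 0.565 -0.303  0.105] [108.  87.]
coverR [ 0.57  -0.467  0.105] [108. -78.]
pen? [ 0.676 -0.583  0.005] [ 212. -196.]
```

Request:
apply_moves([
  {"fingers": 80,"delta_pos": [-20,15,0],"angular": [0,0,2]},
  {"fingers": 80,"delta_pos": [-50,38,0],"angular": [0,0,6]},
  {"fingers": 80,"delta_pos": [-80,61,0],"angular": [0,0,10]},
  {"fingers": 80,"delta_pos": [-110,84,0],"angular": [0,0,14]},
  {"fingers": 80,"delta_pos": [-140,107,0],"angular": [0,0,18]},
  {"fingers": 80,"delta_pos": [-170,130,0],"angular": [0,0,21]},
  {"fingers": 80,"delta_pos": [-190,145,0],"angular": [0,0,22]},
  {"fingers": 80,"delta_pos": [-203,153,0],"angular": [0,0,22.9]},
  {"fingers": 80,"delta_pos": [-203,153,0],"angular": [0,0,22.9]},
  {"fingers": 80,"delta_pos": [-203,153,0],"angular": [0,0,22.9]},
])

```text
clock: 1.1
tool_pos: [0.4001, -0.3917, 0.2264]
orientation: [180.0, -0.0, -178.5]
force: [-0.5, -0.1, -0.6]
opening: 0.0799
gripper_force: 0.0
```

Run:
```python
from h import *
import cv2
T=wristT(); np.save("T1.npy",T); o=ctrl.get_obs(); print(o["tool_pos"],o["orientation"],o["clock"])
im=ctrl.snapshot("wrist")[:,:,::-1]; cv2.imwrite("pics/w1.png",im)
```

```text
[ 0.40009942 -0.39171307  0.22641647] [ 1.79989417e+02 -1.78195622e-02 -1.78486597e+02] 1.1
```

View pics/w1.png

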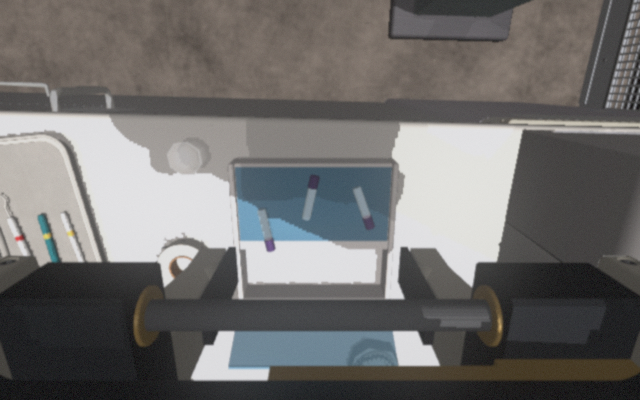

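The wrist view is upside down, with the robot at the top. It shows the tray's near corners at (232,162) and (397,162) and the plate's far edge at row 247. The vials run (264,209)-(270,251), (314,176)-(307,220) and (357,188)-(371,229), and the steriliser is at right from column 520.

```bash
cat > m2.py <<'E'
from m import *
T=np.load("T1.npy")
tw=np.array([[-75,-86,36.5],[-75,86,36.5],[20,-80,34],[20,80,34]])/1e3
pw=np.array([(231.5,161),(397.5,161),(239,248),(388,248)])
r=least_squares(lambda q:(proj("wrist",W(q,tw),T)-pw).ravel(),[.46,-.39,0.02]); qw=r.x
print(qw[:2],np.degrees(qw[2]),r.fun.round(1))
c,s=np.cos(qw[2]),np.sin(qw[2])
def L(u,z): p=ray("wrist",*u,z,T); d=p[:2]-qw[:2]; return p.round(3),(np.array([c*d[0]+s*d[1],-s*d[0]+c*d[1]])*1e3).round()
for n,u,z in [("v3e",(264,209),.04),("v3c",(270,251),.04),("v2c",(314,176),.04),("v2e",(307,220),.04),("v1e",(357,188),.04),("v1c",(371,229),.04),("ster",(520,200),0),("dish",(186,157),.026),("tape",(180,262),.02),("edge",(313,331),.105),("edgeb",(313,368),.105)]: print(n,*L(u,z))
E
python3 m2.py
```

```text
[ 0.46239839 -0.39378962] 1.2381377906091477 [-4.3  0.2  3.3  0.8  0.9 -0.5  0.1 -0.1]
v3e [ 0.437 -0.446  0.04 ] [-26. -51.]
v3c [ 0.485 -0.44   0.04 ] [ 21. -47.]
v2c [ 0.401 -0.395  0.04 ] [-61.  -0.]
v2e [ 0.448 -0.401  0.04 ] [-14.  -7.]
v1e [ 0.413 -0.352  0.04 ] [-49.  43.]
v1c [ 0.457 -0.334  0.04 ] [-5. 59.]
ster [ 0.433 -0.161  0.   ] [-24. 233.]
dish [ 0.388 -0.526  0.026] [ -77. -130.]
tape [ 0.511 -0.545  0.02 ] [  45. -153.]
edge [ 0.534 -0.393  0.105] [72. -0.]
edgeb [ 0.577 -0.392  0.105] [115.  -0.]
```

Request:
apply_moves([
  {"fingers": 76,"delta_pos": [15,-3,10],"angular": [0,0,0]},
  {"fingers": 76,"delta_pos": [29,-6,40],"angular": [0,0,0]},
  {"fingers": 76,"delta_pos": [29,-6,80],"angular": [0,0,0]},
  {"fingers": 76,"delta_pos": [29,-6,120],"angular": [0,0,0]},
  {"fingers": 76,"delta_pos": [29,-6,150],"angular": [0,0,0]},
  {"fingers": 76,"delta_pos": [29,-6,170],"angular": [0,0,0]},
  {"fingers": 76,"delta_pos": [29,-6,180],"angular": [0,0,0]},
  {"fingers": 76,"delta_pos": [29,-6,186],"angular": [0,0,0]},
  {"fingers": 76,"delta_pos": [29,-6,188],"angular": [0,0,0]},
  {"fingers": 76,"delta_pos": [29,-6,188],"angular": [0,0,0]},
])

```text
clock: 2.15
tool_pos: [0.3716, -0.3991, 0.0392]
orientation: [-180.0, 0.0, -178.6]
force: [-0.7, -0.3, 0.3]
opening: 0.0759
gripper_force: 0.0
```

Request:
apply_moves([
  {"fingers": 76,"delta_pos": [-4,0,1.5],"angular": [0,0,0]},
  {"fingers": 76,"delta_pos": [-9,0,1.5],"angular": [0,0,0]},
  {"fingers": 76,"delta_pos": [-14,0,1.5],"angular": [0,0,0]},
  {"fingers": 76,"delta_pos": [-19,0,1.5],"angular": [0,0,0]},
  {"fingers": 76,"delta_pos": [-24,0,1.5],"angular": [0,0,0]},
  {"fingers": 76,"delta_pos": [-29,0,1.5],"angular": [0,0,0]},
  {"fingers": 76,"delta_pos": [-34,0,1.5],"angular": [0,0,0]},
  {"fingers": 76,"delta_pos": [-39,0,1.5],"angular": [0,0,0]},
  {"fingers": 76,"delta_pos": [-44,0,1.5],"angular": [0,0,0]},
  {"fingers": 76,"delta_pos": [-49,0,1.5],"angular": [0,0,0]},
])

```text
clock: 3.15
tool_pos: [0.4206, -0.3974, 0.037]
orientation: [180.0, -0.0, -178.6]
force: [-0.0, -0.4, 0.6]
opening: 0.0761
gripper_force: 0.0
```

Request:
apply_moves([
  {"fingers": 76,"delta_pos": [-5,0,0],"angular": [0,0,0]},
  {"fingers": 76,"delta_pos": [-10,0,0],"angular": [0,0,0]},
  {"fingers": 76,"delta_pos": [-15,0,0],"angular": [0,0,0]},
  {"fingers": 76,"delta_pos": [-20,0,0],"angular": [0,0,0]},
  {"fingers": 76,"delta_pos": [-25,0,0],"angular": [0,0,0]},
  {"fingers": 76,"delta_pos": [-30,0,0],"angular": [0,0,0]},
  {"fingers": 76,"delta_pos": [-34,0,0],"angular": [0,0,0]},
  {"fingers": 76,"delta_pos": [-38,0,0],"angular": [0,0,0]},
  {"fingers": 76,"delta_pos": [-40,0,0],"angular": [0,0,0]},
])

```text
clock: 4.05
tool_pos: [0.4607, -0.3964, 0.0371]
orientation: [-180.0, 0.0, -178.6]
force: [-0.1, 0.1, 0.6]
opening: 0.0761
gripper_force: 0.0
```

Run:
```python
from h import *
import cv2
a=ctrl.snapshot("wrist")[:,:,::-1]; b=ctrl.snapshot("scene")[:,:,::-1]
b=cv2.resize(b[140:290,262:502],None,fx=2.6,fy=2.6,interpolation=cv2.INTER_CUBIC)[:,:624]
cv2.imwrite("pics/w2.png",np.vstack([a[200:,:624],b]))
```

```text
(no output)
```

View pics/w2.png

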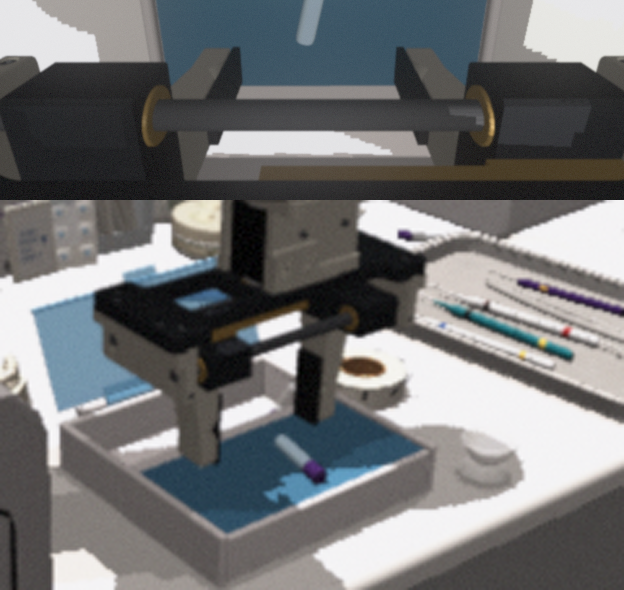

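Vials 1 and 3 are ahead of the fingers, hidden behind them. Vial 2 lies untouched between the fingers, so I'll push on past the edge.

Request:
apply_moves([
  {"fingers": 76,"delta_pos": [-4,0,0],"angular": [0,0,0]},
  {"fingers": 76,"delta_pos": [-8,0,0],"angular": [0,0,0]},
  {"fingers": 76,"delta_pos": [-12,0,0],"angular": [0,0,0]},
  {"fingers": 76,"delta_pos": [-16,0,0],"angular": [0,0,0]},
  {"fingers": 76,"delta_pos": [-20,0,0],"angular": [0,0,0]},
  {"fingers": 76,"delta_pos": [-22,0,0],"angular": [0,0,0]},
  {"fingers": 76,"delta_pos": [-22,0,0],"angular": [0,0,0]},
])

```text
clock: 4.85
tool_pos: [0.4825, -0.3958, 0.037]
orientation: [-180.0, -0.0, -178.5]
force: [0.9, 0.1, 0.2]
opening: 0.0762
gripper_force: 0.0
```

Request:
apply_moves([
  {"fingers": 76,"delta_pos": [0,0,-20],"angular": [0,0,0]},
  {"fingers": 76,"delta_pos": [0,0,-50],"angular": [0,0,0]},
  {"fingers": 76,"delta_pos": [20,0,-70],"angular": [0,0,0]},
  {"fingers": 50,"delta_pos": [50,0,-75],"angular": [0,0,0]},
  {"fingers": 20,"delta_pos": [80,0,-75],"angular": [0,0,0]},
  {"fingers": 0,"delta_pos": [103,0,-75],"angular": [0,0,0]},
  {"fingers": 0,"delta_pos": [111,0,-75],"angular": [0,0,0]},
  {"fingers": 0,"delta_pos": [111,0,-75],"angular": [0,0,0]},
])

```text
clock: 5.65
tool_pos: [0.3705, -0.3988, 0.1124]
orientation: [-180.0, 0.0, -178.6]
force: [0.5, -0.7, -0.0]
opening: 0.0417
gripper_force: 0.0
```

Run:
```python
from h import *
import cv2
a=ctrl.snapshot("wrist")[:,:,::-1]; b=ctrl.snapshot("scene")[:,:,::-1]
b=cv2.resize(b[140:290,262:502],None,fx=2.6,fy=2.6,interpolation=cv2.INTER_CUBIC)[:,:624]
cv2.imwrite("pics/w3.png",np.vstack([a[200:,:624],b]))
```

```text
(no output)
```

View pics/w3.png

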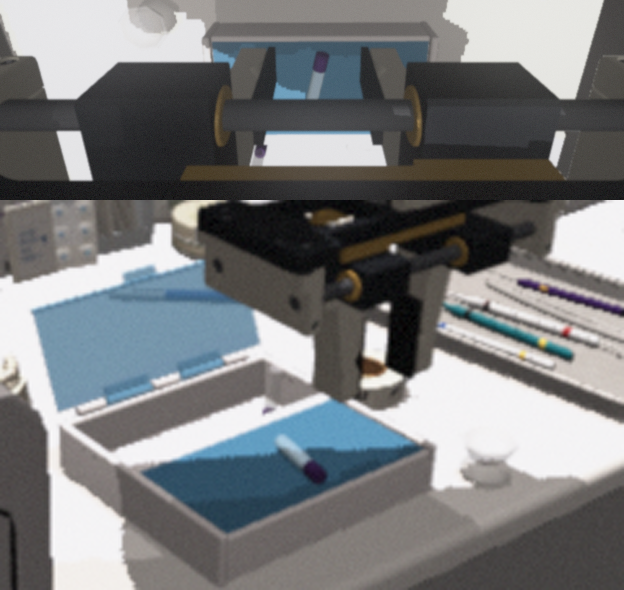

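Only vial 2 is left on the plate, and a cap shows in the trough. I'll lower the closed fingers and sweep it.

Request:
apply_moves([
  {"fingers": 0,"delta_pos": [0,0,10],"angular": [0,0,0]},
  {"fingers": 0,"delta_pos": [0,0,30],"angular": [0,0,0]},
  {"fingers": 0,"delta_pos": [0,0,50],"angular": [0,0,0]},
  {"fingers": 0,"delta_pos": [0,0,65],"angular": [0,0,0]},
  {"fingers": 0,"delta_pos": [0,0,72],"angular": [0,0,0]},
  {"fingers": 0,"delta_pos": [0,0,75],"angular": [0,0,0]},
  {"fingers": 0,"delta_pos": [-3,0,75],"angular": [0,0,0]},
  {"fingers": 0,"delta_pos": [-6,0,75],"angular": [0,0,0]},
  {"fingers": 0,"delta_pos": [-9,0,75],"angular": [0,0,0]},
  {"fingers": 0,"delta_pos": [-12,0,75],"angular": [0,0,0]},
])

```text
clock: 6.75
tool_pos: [0.3839, -0.3986, 0.0377]
orientation: [-180.0, 0.1, -178.6]
force: [-0.1, -0.8, 0.4]
opening: 0.0002
gripper_force: 0.0
```

Request:
apply_moves([
  {"fingers": 0,"delta_pos": [-5,0,0],"angular": [0,0,0]},
  {"fingers": 0,"delta_pos": [-10,0,0],"angular": [0,0,0]},
  {"fingers": 0,"delta_pos": [-15,0,0],"angular": [0,0,0]},
  {"fingers": 0,"delta_pos": [-20,0,0],"angular": [0,0,0]},
  {"fingers": 0,"delta_pos": [-25,0,0],"angular": [0,0,0]},
  {"fingers": 0,"delta_pos": [-30,0,0],"angular": [0,0,0]},
  {"fingers": 0,"delta_pos": [-35,0,0],"angular": [0,0,0]},
  {"fingers": 0,"delta_pos": [-40,0,0],"angular": [0,0,0]},
  {"fingers": 0,"delta_pos": [-45,0,0],"angular": [0,0,0]},
  {"fingers": 0,"delta_pos": [-50,0,0],"angular": [0,0,0]},
])

```text
clock: 7.75
tool_pos: [0.4336, -0.3971, 0.037]
orientation: [180.0, -0.0, -178.6]
force: [-0.0, -0.6, 0.1]
opening: 0.0003
gripper_force: 0.0
```

Request:
apply_moves([
  {"fingers": 0,"delta_pos": [-5,0,0],"angular": [0,0,0]},
  {"fingers": 0,"delta_pos": [-10,0,0],"angular": [0,0,0]},
  {"fingers": 0,"delta_pos": [-15,0,0],"angular": [0,0,0]},
  {"fingers": 0,"delta_pos": [-20,0,0],"angular": [0,0,0]},
  {"fingers": 0,"delta_pos": [-25,0,0],"angular": [0,0,0]},
  {"fingers": 0,"delta_pos": [-30,0,0],"angular": [0,0,0]},
  {"fingers": 0,"delta_pos": [-35,0,0],"angular": [0,0,0]},
  {"fingers": 0,"delta_pos": [-40,0,0],"angular": [0,0,0]},
  {"fingers": 0,"delta_pos": [-45,0,0],"angular": [0,0,0]},
  {"fingers": 0,"delta_pos": [-50,0,0],"angular": [0,0,0]},
])

```text
clock: 8.75
tool_pos: [0.4836, -0.3958, 0.0371]
orientation: [-180.0, 0.0, -178.6]
force: [-0.6, 0.3, -0.7]
opening: 0.0006
gripper_force: 0.0
```

Request:
apply_moves([
  {"fingers": 0,"delta_pos": [0,0,-20],"angular": [0,0,0]},
  {"fingers": 0,"delta_pos": [0,0,-50],"angular": [0,0,0]},
  {"fingers": 0,"delta_pos": [10,0,-90],"angular": [0,0,0]},
  {"fingers": 0,"delta_pos": [30,0,-125],"angular": [0,0,0]},
  {"fingers": 0,"delta_pos": [50,0,-140],"angular": [0,0,0]},
  {"fingers": 0,"delta_pos": [60,0,-150],"angular": [0,0,0]},
  {"fingers": 0,"delta_pos": [60,0,-150],"angular": [0,0,0]},
])

```text
clock: 9.45
tool_pos: [0.4229, -0.3977, 0.1886]
orientation: [-179.9, 0.1, -178.6]
force: [0.3, -0.2, -0.1]
opening: 0.0004
gripper_force: 0.0
```

Run:
```python
from h import *
import cv2
np.save("T4.npy",wristT())
a=ctrl.snapshot("wrist")[:,:,::-1]; b=ctrl.snapshot("scene")[:,:,::-1]
b=cv2.resize(b[140:280,262:502],None,fx=2.6,fy=2.6,interpolation=cv2.INTER_CUBIC)[:,:624]
cv2.imwrite("pics/w4.png",np.vstack([a[170:,:624],b]))
```

```text
(no output)
```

View pics/w4.png

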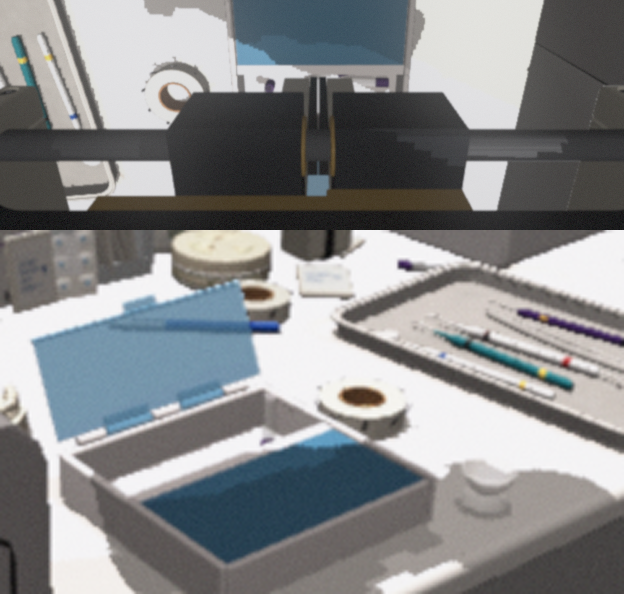

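The plate is empty, the purple caps are down in the trough and nothing stands above the rim. Next I'll check the space behind the cover.

Run:
```python
from h import *
for u,v in [(335,85),(250,80),(420,55),(335,53),(432,50)]:
  for z in (0,.1,.2): print((u,v),ray("top",u,v,z).round(3))
for u,v in [(347,160),(300,175),(262,172),(322,150)]: print((u,v),ray("scene",u,v,0).round(3))
```

```text
(335, 85) [ 0.811 -0.399  0.   ]
(335, 85) [ 0.76  -0.398  0.1  ]
(335, 85) [ 0.709 -0.398  0.2  ]
(250, 80) [ 0.825 -0.194  0.   ]
(250, 80) [ 0.772 -0.216  0.1  ]
(250, 80) [ 0.72  -0.238  0.2  ]
(420, 55) [ 0.889 -0.603  0.   ]
(420, 55) [ 0.829 -0.58   0.1  ]
(420, 55) [ 0.769 -0.557  0.2  ]
(335, 53) [ 0.895 -0.399  0.   ]
(335, 53) [ 0.835 -0.398  0.1  ]
(335, 53) [ 0.774 -0.398  0.2  ]
(432, 50) [ 0.902 -0.633  0.   ]
(432, 50) [ 0.841 -0.606  0.1  ]
(432, 50) [ 0.779 -0.579  0.2  ]
(347, 160) [ 0.783 -0.624  0.   ]
(300, 175) [ 0.772 -0.486  0.   ]
(262, 172) [ 0.832 -0.426  0.   ]
(322, 150) [ 0.868 -0.613 -0.   ]
```

Request:
apply_moves([
  {"fingers": 0,"delta_pos": [-20,2,0],"angular": [0,0,0]},
  {"fingers": 0,"delta_pos": [-55,3,0],"angular": [0,0,0]},
  {"fingers": 0,"delta_pos": [-95,3,0],"angular": [0,0,0]},
  {"fingers": 0,"delta_pos": [-135,3,0],"angular": [0,0,0]},
  {"fingers": 0,"delta_pos": [-165,3,0],"angular": [0,0,0]},
  {"fingers": 0,"delta_pos": [-181,3,5],"angular": [0,0,0]},
  {"fingers": 0,"delta_pos": [-181,3,35],"angular": [0,0,0]},
  {"fingers": 0,"delta_pos": [-181,3,70],"angular": [0,0,0]},
  {"fingers": 0,"delta_pos": [-181,3,95],"angular": [0,0,0]},
  {"fingers": 0,"delta_pos": [-181,3,104],"angular": [0,0,0]},
])

```text
clock: 10.55
tool_pos: [0.6022, -0.3885, 0.078]
orientation: [179.8, -0.4, -178.6]
force: [-0.3, 0.3, -0.5]
opening: 0.0003
gripper_force: 0.0
```

Request:
apply_moves([
  {"fingers": 0,"delta_pos": [0,0,0],"angular": [0,0,0]},
  {"fingers": 0,"delta_pos": [5,0,0],"angular": [0,0,0]},
  {"fingers": 0,"delta_pos": [10,0,0],"angular": [0,0,0]},
  {"fingers": 0,"delta_pos": [15,0,0],"angular": [0,0,0]},
  {"fingers": 0,"delta_pos": [20,0,0],"angular": [0,0,0]},
  {"fingers": 0,"delta_pos": [25,0,0],"angular": [0,0,0]},
  {"fingers": 0,"delta_pos": [30,0,0],"angular": [0,0,0]},
  {"fingers": 0,"delta_pos": [35,0,0],"angular": [0,0,0]},
  {"fingers": 0,"delta_pos": [40,0,0],"angular": [0,0,0]},
  {"fingers": 0,"delta_pos": [43,0,0],"angular": [0,0,0]},
])

```text
clock: 11.55
tool_pos: [0.5607, -0.3909, 0.0831]
orientation: [180.0, 0.0, -178.6]
force: [0.7, -0.2, -0.1]
opening: 0.0005
gripper_force: 0.5
```

Request:
apply_moves([
  {"fingers": 0,"delta_pos": [8,0,0],"angular": [0,0,0]},
  {"fingers": 0,"delta_pos": [14,0,-1],"angular": [0,0,0]},
  {"fingers": 0,"delta_pos": [21,0,-2],"angular": [0,0,0]},
  {"fingers": 0,"delta_pos": [28,0,-2],"angular": [0,0,0]},
  {"fingers": 0,"delta_pos": [34,0,1],"angular": [0,0,0]},
  {"fingers": 0,"delta_pos": [40,0,6],"angular": [0,0,0]},
  {"fingers": 0,"delta_pos": [45,0,11],"angular": [0,0,0]},
  {"fingers": 0,"delta_pos": [49,0,17],"angular": [0,0,0]},
  {"fingers": 0,"delta_pos": [52,0,23],"angular": [0,0,0]},
  {"fingers": 0,"delta_pos": [55,0,30],"angular": [0,0,0]},
])

```text
clock: 12.55
tool_pos: [0.5081, -0.393, 0.0558]
orientation: [-179.9, 0.2, -178.5]
force: [-2.6, 17.0, 52.8]
opening: 0.0004
gripper_force: 24.7
```

Request:
apply_moves([
  {"fingers": 0,"delta_pos": [1,0,4],"angular": [0,0,0]},
  {"fingers": 0,"delta_pos": [2,0,8],"angular": [0,0,0]},
  {"fingers": 0,"delta_pos": [2,0,11],"angular": [0,0,0]},
  {"fingers": 0,"delta_pos": [2,0,13],"angular": [0,0,0]},
  {"fingers": 0,"delta_pos": [2,0,14],"angular": [0,0,0]},
  {"fingers": 0,"delta_pos": [2,0,14],"angular": [0,0,0]},
])

```text
clock: 13.15
tool_pos: [0.5125, -0.3962, 0.0529]
orientation: [-179.3, 1.0, -178.2]
force: [-8.4, 17.5, 80.8]
opening: 0.0006
gripper_force: 37.4
```

Force has built up at z = 53 mm, so something is stopping the cover. I'll back off and look.

Request:
apply_moves([
  {"fingers": 0,"delta_pos": [0,0,-15],"angular": [0,0,0]},
  {"fingers": 0,"delta_pos": [0,0,-45],"angular": [0,0,0]},
  {"fingers": 0,"delta_pos": [20,0,-85],"angular": [0,0,0]},
  {"fingers": 0,"delta_pos": [60,0,-120],"angular": [0,0,0]},
  {"fingers": 0,"delta_pos": [100,0,-150],"angular": [0,0,0]},
  {"fingers": 0,"delta_pos": [125,0,-160],"angular": [0,0,0]},
  {"fingers": 0,"delta_pos": [135,0,-160],"angular": [0,0,0]},
  {"fingers": 0,"delta_pos": [135,0,-160],"angular": [0,0,0]},
])

```text
clock: 13.95
tool_pos: [0.3681, -0.3956, 0.199]
orientation: [180.0, 0.0, -178.6]
force: [1.0, 0.4, 0.2]
opening: 0.0004
gripper_force: 0.0
```

Run:
```python
from h import *
import cv2
np.save("T5.npy",wristT())
a=ctrl.snapshot("wrist")[:,:,::-1]; b=ctrl.snapshot("scene")[:,:,::-1]
a=cv2.resize(a[130:330,200:440],None,fx=2.6,fy=2.6,interpolation=cv2.INTER_CUBIC)[:290]
b=cv2.resize(b[160:270,262:442],None,fx=3.4666,fy=3.4666,interpolation=cv2.INTER_CUBIC)[:300,:624]
cv2.imwrite("pics/w5.png",np.vstack([a[:,:620],b[:,:620]]))
```

```text
(no output)
```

View pics/w5.png

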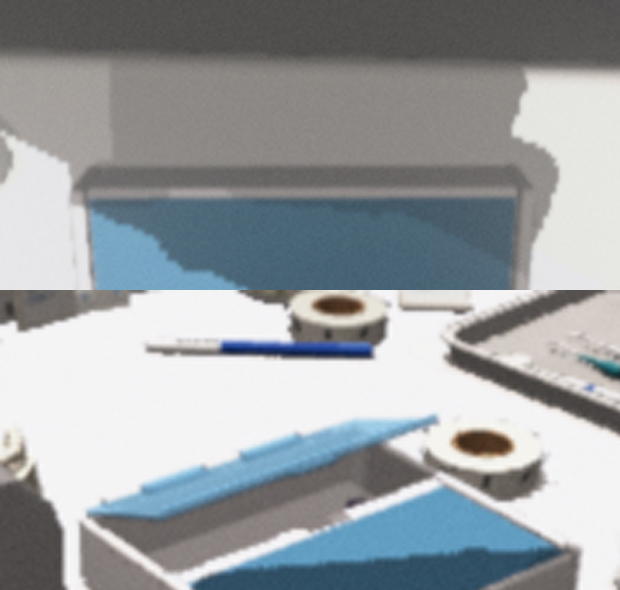

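```bash
cat > cov.py <<'E'
from h import *
q=(.4615,-.3935,np.radians(1.3))
def W(t): c,s=np.cos(q[2]),np.sin(q[2]); t=np.atleast_2d(t)/1e3; return np.c_[q[0]+c*t[:,0]-s*t[:,1],q[1]+s*t[:,0]+c*t[:,1],t[:,2]]
if __name__=="__main__":
  for d in range(0,60,5):
    a=np.radians(d); e=[86.5-71*np.cos(a),37.5+71*np.sin(a)]
    print(d,proj("scene",W([[e[0],84,e[1]],[e[0],-84,e[1]]])).round(1).tolist())
  print(proj("scene",W([[86.5,84,37.5],[86.5,-84,37.5],[20,-80,34],[20,80,34],[-75,86,36.5]])).round(1).tolist())
  print(ctrl.get_obs()["joint_pos"].round(1))
E
python3 cov.py
```

```text
0 [[310.2, 242.6], [390.3, 212.7]]
5 [[310.1, 239.0], [390.4, 209.4]]
10 [[309.8, 235.3], [390.3, 206.0]]
15 [[309.3, 231.5], [390.0, 202.5]]
20 [[308.6, 227.6], [389.5, 199.0]]
25 [[307.7, 223.7], [388.8, 195.4]]
30 [[306.6, 219.7], [387.8, 191.9]]
35 [[305.3, 215.8], [386.7, 188.4]]
40 [[303.8, 212.0], [385.3, 185.0]]
45 [[302.2, 208.3], [383.8, 181.7]]
50 [[300.4, 204.7], [382.1, 178.5]]
55 [[298.6, 201.3], [380.3, 175.6]]
[[284.7, 224.3], [362.9, 197.8], [386.6, 214.1], [310.6, 242.5], [346.9, 270.7]]
[-26.2   9.2 -18.6  -0.  -62.2 -62.4]
```

The cover now sits at about 23° by my projection, and no obstacle is clearly visible. I'll tilt the wrist camera to look under it with the fingers open.

Request:
apply_moves([
  {"fingers": 60,"delta_pos": [0,0,0],"angular": [0,-4,0]},
  {"fingers": 80,"delta_pos": [0,0,0],"angular": [0,-9,0]},
  {"fingers": 80,"delta_pos": [0,0,0],"angular": [0,-15,0]},
  {"fingers": 80,"delta_pos": [0,0,0],"angular": [0,-20,0]},
  {"fingers": 80,"delta_pos": [0,0,0],"angular": [0,-20,0]},
  {"fingers": 80,"delta_pos": [0,0,0],"angular": [0,-20,0]},
  {"fingers": 80,"delta_pos": [0,0,0],"angular": [0,-20,0]},
  {"fingers": 80,"delta_pos": [0,0,0],"angular": [0,-20,0]},
  {"fingers": 80,"delta_pos": [0,0,0],"angular": [0,-20,0]},
])

```text
clock: 14.95
tool_pos: [0.3697, -0.3955, 0.1987]
orientation: [180.0, 19.9, -178.5]
force: [0.3, -0.3, -0.0]
opening: 0.0668
gripper_force: 0.0
```

Run:
```python
from h import *
from cov import W
import cv2
T=wristT(); np.save("T6.npy",T)
p=proj("wrist",W([[20,-80,34],[20,80,34],[80,-80,36],[80,80,36],[80,-80,6],[21,84,65]]),T); print(p.round(0).tolist())
a=np.mean([ctrl.snapshot("wrist")[:,:,::-1].astype(float) for _ in range(4)],0); b=np.mean([ctrl.snapshot("scene")[:,:,::-1].astype(float) for _ in range(4)],0)
cv2.imwrite("pics/w6full.png",a)
u0,v0=int(p[:,0].min())-8,int(p[:,1].min())-12; u1,v1=int(p[:,0].max())+8,int(p[:,1].max())+12
A=a[max(v0,0):v1,max(u0,0):u1]; f=780/A.shape[1]; A=cv2.resize(A,None,fx=f,fy=f,interpolation=cv2.INTER_CUBIC)
B=b[190:250,280:410]; g=780/B.shape[1]; B=cv2.resize(B,None,fx=g,fy=g,interpolation=cv2.INTER_CUBIC)
o=np.vstack([A[:,:780],B[:,:780]]); print(A.shape,B.shape,u0,v0,f,g)
cv2.imwrite("pics/w6.png",np.clip(cv2.resize(o,None,fx=min(1,600/o.shape[0]),fy=min(1,600/o.shape[0]))*1.3,0,255))
```

```text
[[241.0, 219.0], [393.0, 219.0], [248.0, 259.0], [386.0, 259.0], [251.0, 241.0], [402.0, 240.0]]
(286, 780, 3) (360, 780, 3) 233 206 4.406779661016949 6.0[ WARN:0@8.163] global loadsave.cpp:1063 imwrite_ Unsupported depth image for selected encoder is fallbacked to CV_8U.
```

View pics/w6.png

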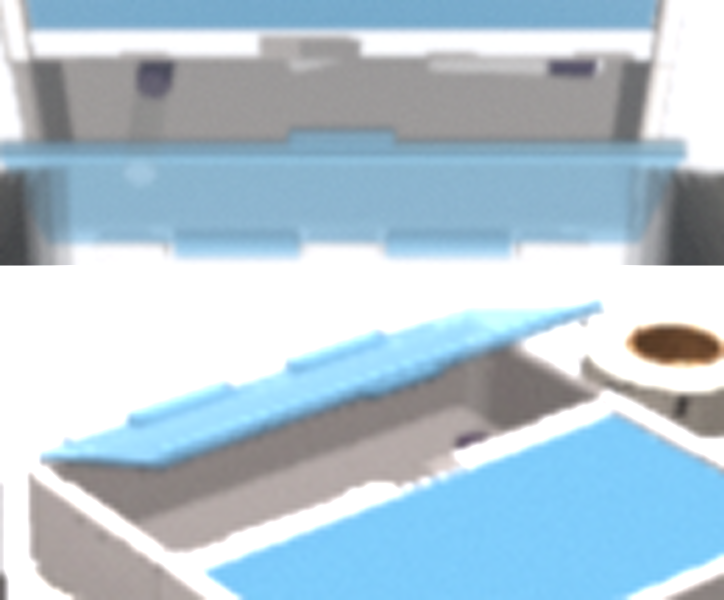

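Run:
```python
from h import *
from cov import W,q
T=np.load("T6.npy"); S=ctrl.camera_params("scene")["cam_to_world"]
def toT(p): d=p[:2]-np.array(q[:2]); c,s=np.cos(q[2]),np.sin(q[2]); return (np.array([c*d[0]+s*d[1],-s*d[0]+c*d[1],p[2]])*1e3).round(0)
for n,u in [("cap",(270.9,225.5)),("spot",(267,248))]:
    for z in (.011,.02,.03,.04): print(n,z,toT(ray("wrist",*u,z,T)))
for z in (.011,.02,.03): print("scene cap",z,toT(ray("scene",364.3,221.3,z)))
for n,u in [("v1cap",(233+575/4.094,206+68/4.094)),("v1b",(233+430/4.094,206+66/4.094)),("mid",(233+315/4.094,206+63/4.094))]:
    for z in (.011,.03): print(n,z,toT(ray("wrist",*u,z,T)))
```

```text
cap 0.011 [ 50. -53.  11.]
cap 0.02 [ 42. -52.  20.]
cap 0.03 [ 33. -50.  30.]
cap 0.04 [ 24. -48.  40.]
spot 0.011 [ 87. -61.  11.]
spot 0.02 [ 78. -59.  20.]
spot 0.03 [ 68. -57.  30.]
spot 0.04 [ 57. -55.  40.]
scene cap 0.011 [ 54. -61.  11.]
scene cap 0.02 [ 42. -50.  20.]
scene cap 0.03 [ 28. -37.  30.]
v1cap 0.011 [45. 65. 11.]
v1cap 0.03 [29. 61. 30.]
v1b 0.011 [45. 24. 11.]
v1b 0.03 [28. 22. 30.]
mid 0.011 [44. -8. 11.]
mid 0.03 [27. -8. 30.]
```

The view under the cover shows vial 3 on the left: its cap is low near tray (42,-50,20) and its clear end leans on the back-wall rim by the hinge. That end is what holds the cover up. Vial 1 lies flat along the plate side. I'll lift the cover open again from underneath with tilted closed fingers, then knock vial 3 down flat.

Request:
apply_moves([
  {"fingers": 0,"delta_pos": [0,0,10],"angular": [0,-3,0]},
  {"fingers": 0,"delta_pos": [0,0,30],"angular": [0,-6,0]},
  {"fingers": 0,"delta_pos": [1,0,50],"angular": [0,-9,0]},
  {"fingers": 0,"delta_pos": [1,0,70],"angular": [0,-12,0]},
  {"fingers": 0,"delta_pos": [2,0,90],"angular": [0,-15,0]},
  {"fingers": 0,"delta_pos": [2,0,110],"angular": [0,-18,0]},
  {"fingers": 0,"delta_pos": [3,0,130],"angular": [0,-20,0]},
  {"fingers": 0,"delta_pos": [3,0,147],"angular": [0,-20,0]},
  {"fingers": 0,"delta_pos": [3,0,157],"angular": [0,-20,0]},
  {"fingers": 0,"delta_pos": [3,0,159],"angular": [0,-20,0]},
])

```text
clock: 16.35
tool_pos: [0.4205, -0.3943, 0.0474]
orientation: [179.9, 39.9, -178.6]
force: [-0.3, 0.7, 0.4]
opening: 0.0053
gripper_force: 0.0
```

Request:
apply_moves([
  {"fingers": 0,"delta_pos": [-8,0,6.5],"angular": [0,0,0]},
  {"fingers": 0,"delta_pos": [-18,0,14.5],"angular": [0,0,0]},
  {"fingers": 0,"delta_pos": [-28,0,22.5],"angular": [0,0,0]},
  {"fingers": 0,"delta_pos": [-38,0,31],"angular": [0,0,0]},
  {"fingers": 0,"delta_pos": [-45,0,36],"angular": [0,0,0]},
  {"fingers": 0,"delta_pos": [-51,0,34],"angular": [0,0,0]},
  {"fingers": 0,"delta_pos": [-57.5,0,32.5],"angular": [0,0,0]},
  {"fingers": 0,"delta_pos": [-65,0,30],"angular": [0,0,0]},
  {"fingers": 0,"delta_pos": [-73.5,0,28],"angular": [0,0,0]},
  {"fingers": 0,"delta_pos": [-83,0,28],"angular": [0,0,0]},
])

```text
clock: 17.35
tool_pos: [0.5022, -0.3926, 0.0815]
orientation: [-180.0, 40.0, -178.6]
force: [-1.3, -0.5, -0.4]
opening: 0.0004
gripper_force: 0.5
```

Request:
apply_moves([
  {"fingers": 0,"delta_pos": [-10,0,2.5],"angular": [0,0,0]},
  {"fingers": 0,"delta_pos": [-19.5,0,5],"angular": [0,0,0]},
  {"fingers": 0,"delta_pos": [-28,0,8.5],"angular": [0,0,0]},
  {"fingers": 0,"delta_pos": [-36.5,0,14],"angular": [0,0,0]},
  {"fingers": 0,"delta_pos": [-44.5,0,20],"angular": [0,0,0]},
  {"fingers": 0,"delta_pos": [-50,0,26],"angular": [0,0,0]},
  {"fingers": 0,"delta_pos": [-54.5,0,31.5],"angular": [0,0,0]},
  {"fingers": 0,"delta_pos": [-54.5,0,31.5],"angular": [0,0,0]},
])

```text
clock: 18.15
tool_pos: [0.565, -0.3904, 0.0907]
orientation: [180.0, 40.0, -178.5]
force: [0.1, 0.8, -0.7]
opening: 0.0006
gripper_force: 0.0
```

Request:
apply_moves([
  {"fingers": 0,"delta_pos": [0,0,-10],"angular": [0,0,0]},
  {"fingers": 0,"delta_pos": [1,0,-35],"angular": [0,0,0]},
  {"fingers": 0,"delta_pos": [2,0,-60],"angular": [0,0,0]},
  {"fingers": 0,"delta_pos": [2,-5,-67],"angular": [0,6,0]},
  {"fingers": 0,"delta_pos": [2,-12,-67],"angular": [0,14,0]},
  {"fingers": 0,"delta_pos": [2,-20,-67],"angular": [0,22,0]},
  {"fingers": 0,"delta_pos": [2,-28,-67],"angular": [0,30,0]},
  {"fingers": 0,"delta_pos": [2,-28,-67],"angular": [0,37,0]},
  {"fingers": 0,"delta_pos": [2,-28,-67],"angular": [0,40,0]},
  {"fingers": 0,"delta_pos": [2,-28,-67],"angular": [0,40,0]},
])

```text
clock: 19.15
tool_pos: [0.521, -0.4197, 0.141]
orientation: [-180.0, -0.1, -178.5]
force: [0.9, 0.1, -1.1]
opening: 0.0006
gripper_force: 0.0
```

Request:
apply_moves([
  {"fingers": 0,"delta_pos": [0,6,20],"angular": [0,0,0]},
  {"fingers": 0,"delta_pos": [0,6,45],"angular": [0,0,0]},
  {"fingers": 0,"delta_pos": [0,6,70],"angular": [0,0,0]},
  {"fingers": 0,"delta_pos": [0,6,85],"angular": [0,0,0]},
  {"fingers": 0,"delta_pos": [0,6,95],"angular": [0,0,0]},
  {"fingers": 0,"delta_pos": [0,6,102],"angular": [0,0,0]},
  {"fingers": 0,"delta_pos": [0,6,108],"angular": [0,0,0]},
  {"fingers": 0,"delta_pos": [0,6,113],"angular": [0,0,0]},
  {"fingers": 0,"delta_pos": [0,6,116],"angular": [0,0,0]},
  {"fingers": 0,"delta_pos": [0,6,116],"angular": [0,0,0]},
])

```text
clock: 20.15
tool_pos: [0.5202, -0.4139, 0.0253]
orientation: [180.0, -0.0, -178.6]
force: [-0.4, -0.0, 0.3]
opening: 0.0004
gripper_force: 0.0
```

Request:
apply_moves([
  {"fingers": 0,"delta_pos": [0,-4,0],"angular": [0,0,0]},
  {"fingers": 0,"delta_pos": [0,-8,0],"angular": [0,0,0]},
  {"fingers": 0,"delta_pos": [0,-11,0],"angular": [0,0,0]},
  {"fingers": 0,"delta_pos": [0,-14,0],"angular": [0,0,0]},
  {"fingers": 0,"delta_pos": [0,-17,0],"angular": [0,0,0]},
  {"fingers": 0,"delta_pos": [0,-20,0],"angular": [0,0,0]},
  {"fingers": 0,"delta_pos": [0,-23,0],"angular": [0,0,0]},
  {"fingers": 0,"delta_pos": [0,-25,0],"angular": [0,0,0]},
])

```text
clock: 20.95
tool_pos: [0.5208, -0.4392, 0.0254]
orientation: [180.0, -0.0, -178.6]
force: [-1.1, 0.2, 0.7]
opening: 0.0001
gripper_force: 0.0
```

Request:
apply_moves([
  {"fingers": 0,"delta_pos": [0,4,-5],"angular": [0,0,0]},
  {"fingers": 0,"delta_pos": [0,8,-25],"angular": [0,0,0]},
  {"fingers": 0,"delta_pos": [0,18,-65],"angular": [0,0,0]},
  {"fingers": 0,"delta_pos": [15,30,-105],"angular": [0,0,0]},
  {"fingers": 0,"delta_pos": [50,44,-140],"angular": [0,0,0]},
  {"fingers": 0,"delta_pos": [90,46,-170],"angular": [0,0,0]},
  {"fingers": 30,"delta_pos": [120,46,-200],"angular": [0,0,0]},
  {"fingers": 60,"delta_pos": [130,46,-210],"angular": [0,0,0]},
  {"fingers": 80,"delta_pos": [130,46,-210],"angular": [0,0,0]},
  {"fingers": 80,"delta_pos": [130,46,-210],"angular": [0,0,0]},
])

```text
clock: 21.95
tool_pos: [0.39, -0.3959, 0.2352]
orientation: [180.0, 0.0, -178.6]
force: [-0.0, -0.0, -1.4]
opening: 0.0269
gripper_force: 0.0
```

Request:
apply_moves([
  {"fingers": 80,"delta_pos": [0,0,0],"angular": [0,0,0]},
  {"fingers": 80,"delta_pos": [0,0,0],"angular": [0,0,0]},
  {"fingers": 80,"delta_pos": [0,0,0],"angular": [0,0,0]},
  {"fingers": 80,"delta_pos": [0,0,0],"angular": [0,0,0]},
  {"fingers": 80,"delta_pos": [0,0,0],"angular": [0,0,0]},
  {"fingers": 80,"delta_pos": [0,0,0],"angular": [0,0,0]},
])

```text
clock: 22.55
tool_pos: [0.3898, -0.3962, 0.2353]
orientation: [180.0, -0.0, -178.6]
force: [0.2, -0.2, 0.0]
opening: 0.0746
gripper_force: 0.0
```

Run:
```python
from h import *
from cov import W
import cv2
T=wristT(); np.save("T7.npy",T)
p=proj("wrist",W([[20,-80,34],[20,80,34],[80,-80,36],[80,80,36],[110,84,104],[110,-84,104]]),T); print(p.round(0).tolist())
a=np.mean([ctrl.snapshot("wrist")[:,:,::-1].astype(float) for _ in range(4)],0); b=np.mean([ctrl.snapshot("scene")[:,:,::-1].astype(float) for _ in range(4)],0)
u0=int(p[:4,0].min())-8; v0=int(p[:4,1].min())-10; A=a[v0:int(p[:4,1].max())+10,u0:int(p[:4,0].max())+8]; f=780/A.shape[1]
A=cv2.resize(A,None,fx=f,fy=f,interpolation=cv2.INTER_CUBIC)
B=b[165:250,272:412]; g=(596-A.shape[0])/85; B=cv2.resize(B,None,fx=g,fy=g,interpolation=cv2.INTER_CUBIC)
o=np.zeros((A.shape[0]+B.shape[0],max(A.shape[1],B.shape[1]),3)); o[:A.shape[0],:A.shape[1]]=A; o[A.shape[0]:,:B.shape[1]]=B
print(o.shape,A.shape,u0,v0,f,g); cv2.imwrite("pics/w7.png",np.clip(o*1.2,0,255).astype(np.uint8)[:600,:800])
```

```text
[[246.0, 252.0], [390.0, 252.0], [249.0, 300.0], [387.0, 300.0], [402.0, 364.0], [235.0, 364.0]]
(596, 780, 3) (332, 780, 3) 238 241 4.875 3.1058823529411765
```

View pics/w7.png

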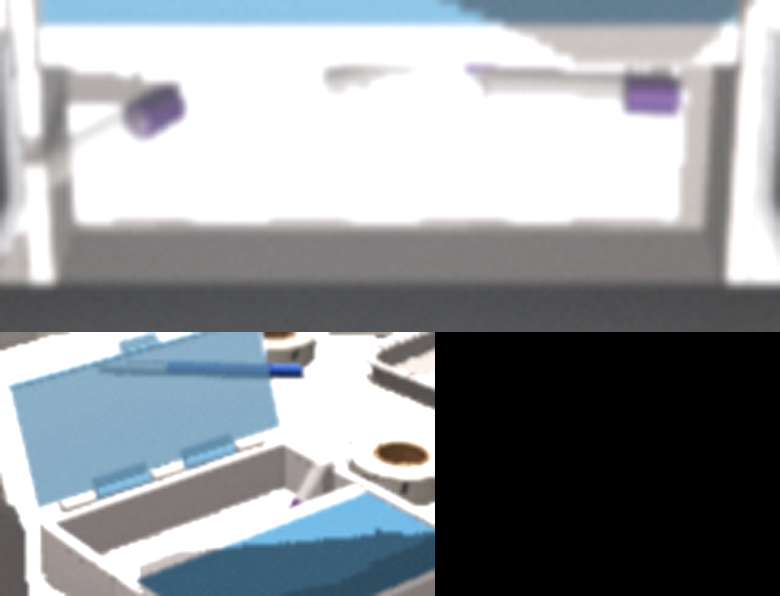

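Vial 3 now leans on the right end wall: its cap is at crop (155,110) and its clear end sits on the wall top near (20,155). Vials 1 and 2 lie flat along the plate side, and the cover is fully open. I'll push that end back in from outside the wall, then press the vial flat.

Run:
```python
from h import *
from cov import W,q
T=np.load("T7.npy")
def toT(p): d=p[:2]-np.array(q[:2]); c,s=np.cos(q[2]),np.sin(q[2]); return (np.array([c*d[0]+s*d[1],-s*d[0]+c*d[1],p[2]])*1e3).round(0)
F=lambda u,v:(238+u/4.875,241+v/4.875)
for n,u,zs in [("cap",(155,110),(.011,.014,.02)),("mid",(75,137),(.025,.03)),("end",(20,155),(.036,.04,.045)),("scap",None,(.011,.014,.02)),("send",None,(.036,.04,.045))]:
    for z in zs:
        print(n,z,toT(ray("wrist",*F(*u),z,T)) if u else toT(ray("scene",272+(297 if n=="scap" else 322)/3.106,165+((500 if n=="scap" else 470)-332)/3.106,z)))
print(toT(ctrl.get_obs()["tool_pos"]))
```

```text
cap 0.011 [ 47. -58.  11.]
cap 0.014 [ 45. -58.  14.]
cap 0.02 [ 42. -57.  20.]
mid 0.025 [ 46. -75.  25.]
mid 0.03 [ 44. -74.  30.]
end 0.036 [ 45. -86.  36.]
end 0.04 [ 43. -85.  40.]
end 0.045 [ 40. -84.  45.]
scap 0.011 [ 57. -71.  11.]
scap 0.014 [ 53. -67.  14.]
scap 0.02 [ 45. -60.  20.]
send 0.036 [ 41. -74.  36.]
send 0.04 [ 36. -68.  40.]
send 0.045 [ 29. -62.  45.]
[-72.  -1. 236.]
```

Request:
apply_moves([
  {"fingers": 0,"delta_pos": [-15,-20,0],"angular": [0,0,0]},
  {"fingers": 0,"delta_pos": [-40,-50,0],"angular": [0,0,0]},
  {"fingers": 0,"delta_pos": [-70,-80,10],"angular": [0,0,0]},
  {"fingers": 0,"delta_pos": [-100,-105,35],"angular": [0,0,0]},
  {"fingers": 0,"delta_pos": [-116,-118,70],"angular": [0,0,0]},
  {"fingers": 0,"delta_pos": [-116,-120,110],"angular": [0,0,0]},
  {"fingers": 0,"delta_pos": [-116,-120,145],"angular": [0,0,0]},
  {"fingers": 0,"delta_pos": [-116,-120,175],"angular": [0,0,0]},
  {"fingers": 0,"delta_pos": [-116,-120,190],"angular": [0,0,0]},
  {"fingers": 0,"delta_pos": [-116,-120,195],"angular": [0,0,0]},
])

```text
clock: 23.95
tool_pos: [0.5079, -0.5128, 0.0386]
orientation: [179.9, -0.1, -178.6]
force: [0.4, 0.2, 0.9]
opening: 0.0053
gripper_force: 0.0
```

Request:
apply_moves([
  {"fingers": 0,"delta_pos": [0,0,0],"angular": [0,0,0]},
  {"fingers": 0,"delta_pos": [0,0,0],"angular": [0,0,0]},
])

```text
clock: 24.15
tool_pos: [0.5097, -0.5139, 0.0424]
orientation: [-179.9, 0.1, -178.5]
force: [0.3, -0.5, 1.1]
opening: 0.0003
gripper_force: 0.0
```

Request:
apply_moves([
  {"fingers": 0,"delta_pos": [0,6,1],"angular": [0,0,0]},
  {"fingers": 0,"delta_pos": [0,10,1],"angular": [0,0,0]},
  {"fingers": 0,"delta_pos": [0,13,1],"angular": [0,0,0]},
  {"fingers": 0,"delta_pos": [0,16,1],"angular": [0,0,0]},
  {"fingers": 0,"delta_pos": [0,19,1],"angular": [0,0,0]},
  {"fingers": 0,"delta_pos": [0,22,1],"angular": [0,0,0]},
  {"fingers": 0,"delta_pos": [0,25,1],"angular": [0,0,0]},
  {"fingers": 0,"delta_pos": [0,28,1],"angular": [0,0,0]},
  {"fingers": 0,"delta_pos": [0,31,1],"angular": [0,0,0]},
])

```text
clock: 25.05
tool_pos: [0.5079, -0.482, 0.0394]
orientation: [180.0, -0.0, -178.6]
force: [0.1, 0.0, 0.2]
opening: 0.0003
gripper_force: 0.0
```

Request:
apply_moves([
  {"fingers": 0,"delta_pos": [0,6,0],"angular": [0,0,0]},
  {"fingers": 0,"delta_pos": [0,6,-15],"angular": [0,0,0]},
  {"fingers": 0,"delta_pos": [0,15,-30],"angular": [0,0,0]},
  {"fingers": 0,"delta_pos": [0,34,-32],"angular": [0,0,0]},
  {"fingers": 0,"delta_pos": [0,34,-20],"angular": [0,0,0]},
  {"fingers": 0,"delta_pos": [0,34,-8],"angular": [0,0,0]},
  {"fingers": 0,"delta_pos": [0,34,0],"angular": [0,0,0]},
  {"fingers": 0,"delta_pos": [0,34,5],"angular": [0,0,0]},
  {"fingers": 0,"delta_pos": [0,34,9],"angular": [0,0,0]},
  {"fingers": 0,"delta_pos": [0,34,9],"angular": [0,0,0]},
])

```text
clock: 26.05
tool_pos: [0.5066, -0.4483, 0.0295]
orientation: [180.0, -0.1, -178.6]
force: [0.2, -0.3, 0.7]
opening: 0.0003
gripper_force: 0.0
```

Request:
apply_moves([
  {"fingers": 0,"delta_pos": [0,0,3],"angular": [0,0,0]},
  {"fingers": 0,"delta_pos": [0,0,6],"angular": [0,0,0]},
  {"fingers": 0,"delta_pos": [0,0,9],"angular": [0,0,0]},
  {"fingers": 0,"delta_pos": [0,0,11],"angular": [0,0,0]},
  {"fingers": 0,"delta_pos": [0,0,11],"angular": [0,0,0]},
])

```text
clock: 26.55
tool_pos: [0.5069, -0.4481, 0.0191]
orientation: [180.0, -0.0, -178.6]
force: [-0.1, 0.1, 0.1]
opening: 0.0005
gripper_force: 0.0
```

Request:
apply_moves([
  {"fingers": 0,"delta_pos": [0,0,-15],"angular": [0,0,0]},
  {"fingers": 0,"delta_pos": [0,5,-45],"angular": [0,0,0]},
  {"fingers": 40,"delta_pos": [5,20,-85],"angular": [0,0,0]},
  {"fingers": 80,"delta_pos": [35,40,-125],"angular": [0,0,0]},
  {"fingers": 80,"delta_pos": [75,53,-165],"angular": [0,0,0]},
  {"fingers": 80,"delta_pos": [105,53,-200],"angular": [0,0,0]},
  {"fingers": 80,"delta_pos": [117,53,-216],"angular": [0,0,0]},
  {"fingers": 80,"delta_pos": [117,53,-216],"angular": [0,0,0]},
  {"fingers": 80,"delta_pos": [117,53,-216],"angular": [0,0,0]},
  {"fingers": 80,"delta_pos": [117,53,-216],"angular": [0,0,0]},
])

```text
clock: 27.55
tool_pos: [0.3888, -0.398, 0.2353]
orientation: [180.0, -0.0, -178.6]
force: [1.2, -0.4, -0.7]
opening: 0.0586
gripper_force: 0.0
```

Run:
```python
from h import *
from cov import W,q
import cv2
def toT(p): d=p[:2]-np.array(q[:2]); c,s=np.cos(q[2]),np.sin(q[2]); return (np.array([c*d[0]+s*d[1],-s*d[0]+c*d[1],p[2]])*1e3).round(0)
T=wristT(); np.save("T8.npy",T); print(ctrl.get_obs()["tool_pos"].round(3))
a=ctrl.snapshot("wrist"); b=ctrl.snapshot("scene"); cv2.imwrite("pics/w8.png",a[:,:,::-1]); cv2.imwrite("pics/s8.png",b[:,:,::-1])
for n,im in(("wrist",a),("scene",b)):
    i=im.astype(int); m=((i[...,2]-i[...,1]>25)&(i[...,0]-i[...,1]>8)).astype(np.uint8)
    k,_,st,ce=cv2.connectedComponentsWithStats(m)
    for j in range(1,k):
        if st[j,4]>4 and ((n=="wrist" and 235<ce[j,0]<400 and 240<ce[j,1]<305) or (n=="scene" and 290<ce[j,0]<395 and 195<ce[j,1]<250)):
            print(n,st[j],ce[j].round(1),[toT(ray(n,*ce[j],z,T if n=="wrist" else None)) for z in (.011,.025)])
# bright anomaly: luminance profile print over right end-wall top & trough right part, before(w7) not saved
p=proj("wrist",W([[45,-80,36.5],[45,-86,36.5],[30,-83,36.5],[60,-83,36.5],[45,-58,11]]),T); print(p.round(0).tolist())
g=cv2.cvtColor(a,cv2.COLOR_RGB2GRAY); print(g[250:300:2,238:296:2])
```

```text
[ 0.389 -0.398  0.235]
wrist [368 258  10   7  59] [372.5 261.5] [array([43., 63., 11.]), array([35., 61., 25.])]
wrist [281 260  10   7  64] [285.5 263.2] [array([ 45., -41.,  11.]), array([ 38., -40.,  25.])]
[[249.0, 274.0], [244.0, 274.0], [245.0, 262.0], [247.0, 286.0], [271.0, 263.0]]
[[103 101  99 102 101 140  85  70  71  88 212 230 230 231 230 230 230 230
  229 229 230 229 230 229 230 231 230 230 230]
 [ 99 106 105 103  95  83  73  68  72  79 208 229 229 230 229 229 230 230
  229 230 227 228 230 229 230 229 230 230 230]
 [ 99 105 103 104  88  75  71  69  71  74 207 230 229 228 230 230 230 230
  228 230 229 229 228 229 229 229 229 229 229]
 [103 102 102  99  77  71  71  70  68  72 173 201 201 202 205 203 203 203
  204 207 211 214 225 225 226 225 228 229 229]
 [100 100 101  93  68  68  66  66  67  69 140 164 160 156 155 154 149 146
  148 147 149 142 143 142 145 150 198 227 230]
 [102  98  99  81  68  68  71  72  69  72 146 189 187 184 182 181 177 178
  176 173 168 126  86  85  87  83 111 214 229]
 [102  95  89  74  66  65  67  68  66  71 169 225 220 217 217 217 215 213
  214 21
[... 1517 characters left out ...]
 56  59  56  67 141 159 152 148 149 150 145 139
  141 139 138 140 140 153 151 154 153 154 151]
 [ 56  56  56  53  55  59  58  60  56  73 103 107 108 108 106 109 107 107
  109 110 110 108 109 108 108 110 109 111 111]
 [ 51  58  56  57  53  55  53  58  55  85 106 103 103 103 104 106 107 109
  107 107 108 104 106 108 105 108 108 105 104]
 [ 52  53  50  53  55  53  55  57  57  92 104 103 104 107 104 102 106 104
  107 105 106 108 107 107 107 107 107 108 107]
 [ 51  58  55  56  57  55  54  55  63  99 105 103 103 104 105 105 105 107
  106 105 104 108 106 107 109 105 108 109 106]
 [ 53  56  51  53  51  54  56  54  71  90  91  92  92  93  94  95  92  94
   95  95  93  96  96  93  95  96  97  97  94]]
```

Vial 3's cap is now at tray (44,-41). Its blob is the same size as flat vial 1's, and the press down to z = 19 mm met nothing, so it lies flat along the plate side. I'll swing the cover again.

Request:
apply_moves([
  {"fingers": 0,"delta_pos": [-25,3,0],"angular": [0,0,0]},
  {"fingers": 0,"delta_pos": [-60,3,10],"angular": [0,0,0]},
  {"fingers": 0,"delta_pos": [-100,3,30],"angular": [0,0,0]},
  {"fingers": 0,"delta_pos": [-140,3,40],"angular": [0,0,0]},
  {"fingers": 0,"delta_pos": [-180,3,45],"angular": [0,0,0]},
  {"fingers": 0,"delta_pos": [-205,3,48],"angular": [0,0,0]},
  {"fingers": 0,"delta_pos": [-216,3,60],"angular": [0,0,0]},
  {"fingers": 0,"delta_pos": [-216,3,95],"angular": [0,0,0]},
  {"fingers": 0,"delta_pos": [-216,3,130],"angular": [0,0,0]},
  {"fingers": 0,"delta_pos": [-216,3,150],"angular": [0,0,0]},
])

```text
clock: 28.65
tool_pos: [0.6023, -0.3887, 0.0806]
orientation: [179.8, -0.3, -178.6]
force: [-0.0, -0.1, -0.1]
opening: 0.0014
gripper_force: 0.0
```

Request:
apply_moves([
  {"fingers": 0,"delta_pos": [0,0,1],"angular": [0,0,0]},
  {"fingers": 0,"delta_pos": [6,0,1],"angular": [0,0,0]},
  {"fingers": 0,"delta_pos": [12,0,1],"angular": [0,0,0]},
  {"fingers": 0,"delta_pos": [18,0,1],"angular": [0,0,0]},
  {"fingers": 0,"delta_pos": [24,0,1],"angular": [0,0,0]},
  {"fingers": 0,"delta_pos": [29,0,1],"angular": [0,0,0]},
  {"fingers": 0,"delta_pos": [34,0,1],"angular": [0,0,0]},
  {"fingers": 0,"delta_pos": [39,0,1],"angular": [0,0,0]},
  {"fingers": 0,"delta_pos": [44,0,1],"angular": [0,0,0]},
])

```text
clock: 29.55
tool_pos: [0.5603, -0.3909, 0.0846]
orientation: [-180.0, 0.0, -178.6]
force: [1.2, -0.1, 0.6]
opening: 0.0003
gripper_force: 0.5
```

Request:
apply_moves([
  {"fingers": 0,"delta_pos": [8,0,0],"angular": [0,0,0]},
  {"fingers": 0,"delta_pos": [15,0,0],"angular": [0,0,0]},
  {"fingers": 0,"delta_pos": [22,0,-1],"angular": [0,0,0]},
  {"fingers": 0,"delta_pos": [28,0,-1],"angular": [0,0,0]},
  {"fingers": 0,"delta_pos": [34,0,3],"angular": [0,0,0]},
  {"fingers": 0,"delta_pos": [40,0,7],"angular": [0,0,0]},
  {"fingers": 0,"delta_pos": [45,0,12.5],"angular": [0,0,0]},
  {"fingers": 0,"delta_pos": [49,0,18],"angular": [0,0,0]},
  {"fingers": 0,"delta_pos": [51,0,22],"angular": [0,0,0]},
])

```text
clock: 30.45
tool_pos: [0.5088, -0.3921, 0.0616]
orientation: [180.0, -0.1, -178.6]
force: [0.7, -0.5, 0.8]
opening: 0.0007
gripper_force: 0.3
```

Request:
apply_moves([
  {"fingers": 0,"delta_pos": [1,0,3],"angular": [0,0,0]},
  {"fingers": 0,"delta_pos": [3,0,6],"angular": [0,0,0]},
  {"fingers": 0,"delta_pos": [4,0,9],"angular": [0,0,0]},
  {"fingers": 0,"delta_pos": [4,0,10],"angular": [0,0,0]},
])

```text
clock: 30.85
tool_pos: [0.5054, -0.3922, 0.0521]
orientation: [180.0, -0.0, -178.6]
force: [0.1, -0.2, 0.6]
opening: 0.0006
gripper_force: 0.3
```

Request:
apply_moves([
  {"fingers": 0,"delta_pos": [1,0,3],"angular": [0,0,0]},
  {"fingers": 0,"delta_pos": [2,0,6],"angular": [0,0,0]},
  {"fingers": 0,"delta_pos": [3,0,9],"angular": [0,0,0]},
  {"fingers": 0,"delta_pos": [3,0,11],"angular": [0,0,0]},
  {"fingers": 0,"delta_pos": [3,0,12],"angular": [0,0,0]},
  {"fingers": 0,"delta_pos": [3,0,12],"angular": [0,0,0]},
])

```text
clock: 31.45
tool_pos: [0.5024, -0.3923, 0.0402]
orientation: [180.0, -0.0, -178.6]
force: [0.5, -1.0, -0.5]
opening: 0.0003
gripper_force: 0.0
```

Request:
apply_moves([
  {"fingers": 0,"delta_pos": [0,0,1],"angular": [0,0,0]},
  {"fingers": 0,"delta_pos": [0,0,2],"angular": [0,0,0]},
  {"fingers": 0,"delta_pos": [0,0,2.5],"angular": [0,0,0]},
  {"fingers": 0,"delta_pos": [0,0,2.5],"angular": [0,0,0]},
  {"fingers": 0,"delta_pos": [0,0,2.5],"angular": [0,0,0]},
])

```text
clock: 31.95
tool_pos: [0.5027, -0.3924, 0.0392]
orientation: [-180.0, 0.0, -178.5]
force: [-2.9, 2.3, 10.0]
opening: 0.0001
gripper_force: 4.7
```

Request:
apply_moves([
  {"fingers": 0,"delta_pos": [0,0,1],"angular": [0,0,0]},
  {"fingers": 0,"delta_pos": [0,0,2],"angular": [0,0,0]},
  {"fingers": 0,"delta_pos": [0,0,2],"angular": [0,0,0]},
])

```text
clock: 32.25
tool_pos: [0.5028, -0.3925, 0.0389]
orientation: [-179.9, 0.0, -178.5]
force: [-6.2, 6.3, 23.6]
opening: 0.0003
gripper_force: 11.3
```

Request:
apply_moves([
  {"fingers": 0,"delta_pos": [0,0,-8],"angular": [0,0,0]},
  {"fingers": 0,"delta_pos": [0,0,-30],"angular": [0,0,0]},
  {"fingers": 0,"delta_pos": [0,0,-70],"angular": [0,0,0]},
  {"fingers": 0,"delta_pos": [20,0,-110],"angular": [0,0,0]},
  {"fingers": 0,"delta_pos": [60,0,-150],"angular": [0,0,0]},
  {"fingers": 0,"delta_pos": [100,0,-180],"angular": [0,0,0]},
  {"fingers": 0,"delta_pos": [120,0,-190],"angular": [0,0,0]},
  {"fingers": 0,"delta_pos": [120,0,-190],"angular": [0,0,0]},
  {"fingers": 0,"delta_pos": [120,0,-190],"angular": [0,0,0]},
])

```text
clock: 33.15
tool_pos: [0.3825, -0.3955, 0.2267]
orientation: [-180.0, 0.1, -178.6]
force: [0.2, -0.4, 0.6]
opening: 0.0005
gripper_force: 0.0
```

Run:
```python
from h import *
from cov import W,q
import cv2
b=ctrl.snapshot("scene"); old=cv2.imread("pics/scene0.png")[:,:,::-1].astype(int); i=b.astype(int)
# blue cover: top of its pixel extent along columns near the tray's middle, and change at the bystanders
m=(i[...,2]-i[...,0]>25)
print("predicted shut free edge/hinge",proj("scene",W([[15.5,0,39],[86.5,0,39],[15.5,84,39],[15.5,-84,39]])).round(1).tolist())
for u in (320,335,350,365): r=np.where(m[185:280,u])[0]+185; print(u,r.min(),r.max())
for n,(u0,v0,u1,v1) in {"tape":(384,195,420,218),"dish":(438,228,464,250),"stone":(262,198,270,222)}.items(): print(n,np.abs(i-old)[v0:v1,u0:u1].mean().round(1))
```

```text
predicted shut free edge/hinge [[352.5, 226.0], [325.8, 209.6], [310.2, 241.7], [390.3, 211.9]]
320 211 247
335 205 257
350 203 267
365 199 260
tape 3.5
dish 14.2
stone 1.6
```

```bash
python3 -c "
from plant import ctrl
print(ctrl.close_job())"
```

```text
the job is handed in; nothing more can be done
None
```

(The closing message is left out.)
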